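# Draw the prop slat out from under the pump

## Robot

A 6-joint arm with a two-finger parallel gripper is mounted at the origin on the work surface. World frame = base frame: x ahead of the robot, y to its left, z up, the work surface at z = 0. Lengths are in m, angles in rad, forces in N, time in s.
With the tool pointing down it reaches from about 0.375 to 0.975 m from the base axis. Payload 3.8 kg.
Tool frame: the origin (TCP) lies at the very end of the fingers, on their centre line; the grasp point (between the pads) lies behind it (env.hold_point_z is the z of the grasp point in the tool frame, in m); z points along the fingers, y is the line along which they close (so a half turn about z gives the same grasp; the last joint's range is limited). The gripper opens to 88 mm and grips with 3 to 60 N. Pads are 18 mm wide; open, the fingers measure 123 mm over their backs; the gripper's body (75 mm by 187 mm) begins 45 mm behind the grasp point.
Start: joints at [1.066, 0.264, 1.604, -0, 1.274, -0.037], TCP at [0.304, 0.602, 0.239] pointing down, gripper open.
Joint ranges: [-2.63, 2.63], [-0.94, 2.18], [0.31, 2.57], [-1.31, 4.45], [0, 2.66], [-2.55, 2.55]. Speed limits (rad/s): [2.57, 2.57, 3.14, 3.14, 3.14, 3.14].

## Interface

Orientations are given as [roll, pitch, yaw] about the fixed x, y, z axes, in that order (R = Rz(yaw) Ry(pitch) Rx(roll)).
In Python, from workcell import env gives the robot as it stands.
- The arm moves only by the tool servo_tool, never from a script. Its argument "moves" is a list that holds one entry, the list of rows, each a list of 4 numbers: the shift along the world's x, y, z in cm, then the turn about the world's z in rad. A call has 1 to 20 rows; each row is the pose to reach, as a shift and turn from the pose commanded when the call began; what a row does not reach only later rows make up. A row lasts 1/10 s, in which the tool goes at most 50 mm and 8.59 degrees, less where a joint would pass 70% of its speed; a pose out of reach is approached as far as the arm can. A call with a gripper value outside its range is refused whole. "hand" is the closure, from -1 (fully open) to 1 (shut), so that 0 is half open, set as the call begins (left out, the last holds). The fingers move at their own pace and stop on an object; "squeeze" is the grip in N (left out, the last holds). Time passes only in rows, so rows that repeat a pose let the fingers close. It gives the time, the measured TCP pose, the force, the opening and the grip force at its end, in the units of the state.
- env.get_state(): the state, without advancing time (a new reading comes with each control period).
- env.snapshot(name): name is "scene" or "top" or "wrist"; returns a dict with "frame" (420x560x3 uint8, red, green, blue), "z_map" (420x560 float32, m along the optical axis (not along the pixel's ray), 0 where there is no reading), "fx", "fy", "cx", "cy" (pixels), "cam_to_world" (4x4, takes a point from camera to world coordinates); the wrist camera has in their place "hand_eye" (4x4, takes a point from camera to tool coordinates, whose origin is the TCP and whose axes are the flange's). Camera axes: x right, y down, z forward; pixel columns grow to the right and rows downward; lengths in m; the calibration is good to about 2 mm. A picture is of the moment at which its call begins: read the wrist's pose just before it.
- env.close_job(): hands the job in; it is judged then, once.
The state is a dict: "time": time; "joint_pos": joint angles; "qd": joint speeds; "tau": joint torques, N m; "tcp_pos": TCP position; "orientation": TCP orientation; "force": force on the tool from outside, world axes, zero at the start; "wrist_torque": the same for the moment, N m; "gripper_width": finger opening in m; "gripper_force": force on a finger pad.
Only numpy, scipy, OpenCV 4.12 (cv2) and the standard library are available. Lean on these libraries where they do the work, as an engineer would, in place of code of your own. Each camera call takes 0.05 s, during which the arm holds its last target. There are 200 camera calls.

## Task

The pump with the lying motor has its front feet back on, so its prop is no longer needed: draw the wooden slat straight out from under the front of the pump without shifting the pump, letting it settle on its own feet, and lay the slat flat inside the shallow grey tray. The upright boiler has no front feet yet: leave it standing propped on its own slat.

Things in the scene. Friction and masses are not known exactly. Their poses are not given: they have to be found in the camera images.
- slat_mid (a point): Centre of the slat to draw out: pale wooden strip 180 x 36 x 12 mm, 50 g, flat on the bench, 55 mm of it under the pump's base plate, 125 mm sticking out. The point is half-way along, across and up. x: along it, towards the pump; z up. Grip it across its width 40 mm from this point towards -x: there is room there for fingers and gripper. Like slats prop the boiler and lie loose.
- pump_front (a point): Middle of the front lower edge of the pump's base plate (steel, 150 mm deep, 105 wide, underside 12 mm above the bench); on it a lying grey ribbed motor, brass pump head in front; 120 mm high, 1.8 kg, loose. x: front to rear; z up. Front feet beside the slat, 70 mm clear between, hang 3 mm above the bench until the slat is out. The slat bears a third of the weight; sliding it takes 5-15 N.
- boiler: Bystanding boiler unit: upright steel cylinder 94 mm in diameter with brass fittings, 172 mm high in all, 1.6 kg, loose, on a like base plate with rear feet only; its front rests on a slat of its own, which must stay. Origin: under the middle of the base plate, at bench height; x from front to rear, z up.
- tray_in (a point): Centre of the inner floor of the shallow grey plastic tray, open on top, fixed, empty: outside 250 mm (x) x 140 mm (y) x 22 mm high, walls and floor 5 mm thick (inner floor 5 mm above the bench, 240 x 130 mm). x along its length, z up.
Not all that is in view belongs to the job. Leave any orange look-alike of the boiler alone.

How it is judged:
On the way:
1. the slat is drawn clear of the pump's base plate, with the pump still in its place (x of slat_mid in the frame of pump_front below -0.09 m and distance of pump_front from where it was at the start of the episode below 0.015 m), for 0.1 s.
At the end, for the whole second after the job is handed in: The slat from under the pump lies flat on the tray floor, its centre within 60 mm of the tray centre along and across; the pump stands on its own feet, moved under 15 mm, within 3.4 degrees of upright; the boiler is still propped, moved under 12 mm, within 2.8 degrees of upright (x of slat_mid in the frame of tray_in between -0.06 and 0.06 m and y of slat_mid in the frame of tray_in between -0.06 and 0.06 m and z of slat_mid in the frame of tray_in below 0.015 m and angle between the z axis of slat_mid and the z axis of tray_in, either way round below 0.12 rad and distance of pump_front from where it was at the start of the episode below 0.015 m and angle between pump_front's own z axis and vertical below 0.06 rad and distance of boiler from where it was at the start of the episode below 0.012 m and angle between boiler's own z axis and vertical below 0.05 rad); the robot touches nothing.
It fails at once if the pump is shoved more than 30 mm or tipped more than 8 degrees (distance of pump_front from where it was at the start of the episode above 0.03 m or angle between pump_front's own z axis and vertical above 0.14 rad).
It fails at once if the boiler is shoved more than 20 mm or let down off its slat (tipped more than 3.4 degrees) (distance of boiler from where it was at the start of the episode above 0.02 m or angle between boiler's own z axis and vertical above 0.06 rad).
It also fails if it takes over 42 s, if anything falls off the work surface, if the arm or the gripper's body presses on something with over 40 N, if the wrist force passes 120 N, or if a joint passes its speed limit or range.

## Working session

There is one attempt and no reset: what is moved stays moved. The work goes in short steps, Python scripts to look and compute and a tool call to move; the robot and the scene stay as the last step left them, time stands still between calls to the robot, and variables do not carry over. Pictures are saved under pics/ and viewed, at most 10 in all, crops included, and the job is handed in when it is done.

Besides the shell and the picture viewer there is one more tool, called after "Request:" by a JSON object that holds its "name" and its "arguments", one argument or row to a line. servo_tool: Moves the arm, as the interface text tells. Its arguments: {"type":"object","properties":{"moves":{"type":"array"},"hand":{"type":"number"},"squeeze":{"type":"number"}},"required":["moves"]}

```bash
mkdir -p pics; python3 - <<'E'
from workcell import env
import cv2,numpy as np,pickle
s=env.get_state();print(s['tcp_pos'],s['orientation'],env.hold_point_z,s['time'])
for n in('scene','top'):
    d=env.snapshot(n);pickle.dump(d,open(f'pics/{n}.pkl','wb'));cv2.imwrite(f'pics/{n}.png',d['frame'][:,:,::-1])
    print(n,d['fx'],d['fy'],d['cx'],d['cy'],np.round(d['cam_to_world'],3).tolist())
E
```

```text
[0.30404817 0.60184989 0.23741046] [-3.13939188e+00 -9.19043901e-05  2.67371817e+00] -0.0187 0.0
scene 480.90888917801175 480.90888917801175 279.3064797091733 204.4843172567479 [[-0.438, 0.638, -0.633, 1.394], [0.899, 0.316, -0.303, 0.304], [0.007, -0.702, -0.712, 1.06], [0.0, 0.0, 0.0, 1.0]]
top 388.2998729629832 388.2998729629832 279.5523531422824 213.0331032287691 [[0.023, -0.983, 0.184, 0.296], [-1.0, -0.022, 0.006, -0.128], [-0.002, -0.184, -0.983, 1.244], [0.0, 0.0, 0.0, 1.0]]
```

View pics/top.png

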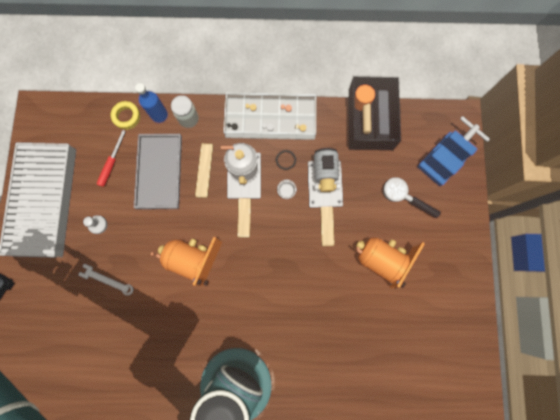

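View pics/scene.png

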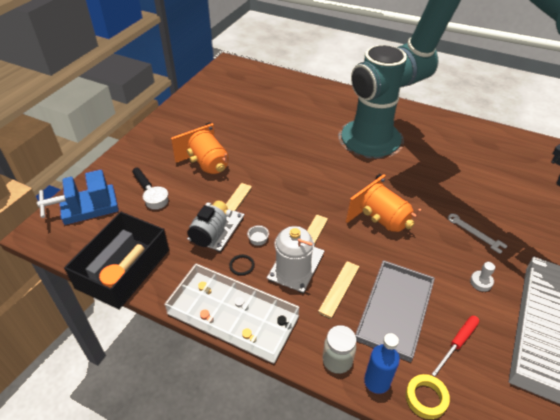

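The top view shows three pale slats: a loose one at (204,170), one under the upright boiler at (244,217), and one at (327,225) under the unit with the lying ribbed motor and brass head at (327,170). The last is the one to draw out. The plain grey tray is at (158,171); the sectioned white box at (270,116) isn't it. I'll measure these and confirm with a crop.

```bash
cat > h.py <<'E'
import numpy as np,cv2
def ray(d,uv,z,T=None):
    T=d['cam_to_world'] if T is None else T
    uv=np.atleast_2d(uv).astype(float)
    r=np.c_[(uv[:,0]-d['cx'])/d['fx'],(uv[:,1]-d['cy'])/d['fy'],np.ones(len(uv))]@T[:3,:3].T
    o=T[:3,3]; return o+r*((z-o[2])/r[:,2])[:,None]
def rects(d,mask,z,T=None,amin=150):
    out=[]
    for c in cv2.findContours(mask.astype(np.uint8),cv2.RETR_EXTERNAL,cv2.CHAIN_APPROX_NONE)[0]:
        if cv2.contourArea(c)<amin: continue
        p=ray(d,c[:,0],z,T)[:,:2]
        r=cv2.minAreaRect((p*1000).astype(np.float32))
        out.append((c[:,0].mean(0).round(),np.round(r[0],1),np.round(r[1],1),round(r[2],1),np.round(cv2.boxPoints(r)).tolist()))
    return out
def wood(f):
    h=cv2.cvtColor(f,cv2.COLOR_RGB2HSV); return cv2.inRange(h,(12,60,165),(26,160,255))
E
python3 - <<'E'
from h import *;import pickle
d=pickle.load(open('pics/top.pkl','rb'));f=d['frame']
print('px',f[225,327],f[171,158],f[190,316],f[201,327])
m=wood(f);m[:,420:]=0
for r in rects(d,m,.012):print('wood',*r)
h=cv2.cvtColor(f,cv2.COLOR_RGB2HSV)
g=cv2.inRange(h,(0,0,70),(180,40,160));k=np.zeros_like(g);k[125:220,128:190]=g[125:220,128:190]
for r in rects(d,k,.022):print('tray',*r)
p=cv2.inRange(h,(0,0,165),(180,40,255));k=np.zeros_like(p);k[150:212,300:350]=p[150:212,300:350]
for r in rects(d,k,.016,amin=60):print('plate',*r)
cv2.imwrite('pics/crop.png',cv2.resize(f[130:255,190:360,::-1],None,fx=4.5,fy=4.5,interpolation=cv2.INTER_CUBIC))
E
```

```text
px [240 212 165] [167 163 162] [189 186 179] [234 230 224]
wood [191. 265.] [356.2 174.2] [108.2 104.4] 71.9 [[290.0, 139.0], [389.0, 107.0], [423.0, 209.0], [323.0, 242.0]]
wood [397. 264.] [ 391.8 -476.5] [137.2 139.1] 59.0 [[297.0, -499.0], [416.0, -571.0], [487.0, -453.0], [368.0, -382.0]]
wood [327. 226.] [ 486.3 -273.4] [126.7  42.2] 1.9 [[422.0, -254.0], [424.0, -297.0], [550.0, -292.0], [549.0, -250.0]]
wood [244. 218.] [509.5  -4.6] [127.5  41.8] 1.3 [[445.0, 15.0], [446.0, -27.0], [574.0, -24.0], [573.0, 18.0]]
wood [327. 185.] [ 624.9 -273. ] [52.3 43.9] 89.8 [[603.0, -299.0], [647.0, -299.0], [647.0, -247.0], [603.0, -247.0]]
wood [204. 170.] [666.1 133.5] [ 42.  187.4] 87.1 [[571.0, 117.0], [759.0, 108.0], [761.0, 150.0], [574.0, 159.0]]
wood [124. 114.] [856.2 415.5] [94.2 95.6] 1.3 [[808.0, 462.0], [810.0, 367.0], [904.0, 369.0], [902.0, 464.0]]
wood [366. 107.] [ 896.6 -402.3] [ 61.6 167.8] 89.2 [[812.0, -432.0], [980.0, -434.0], [981.0, -373.0], [813.0, -370.0]]
tray [158. 171.] [657.5 281.5] [251.4 141.9] 1.7 [[530.0, 349.0], [534.0, 207.0], [785.0, 214.0], [781.0, 356.0]]
plate [328. 173.] [ 661.6 -275.2] [25.5 52.6] 5.2 [[646.0, -250.0], [651.0, -302.0], [677.0, -300.0], [672.0, -248.0]]
plate [325. 185.] [ 627.5 -265.7] [151.5 110. ] 1.3 [[551.0, -212.0], [553.0, -322.0], [704.0, -319.0], [702.0, -209.0]]
```

View pics/crop.png

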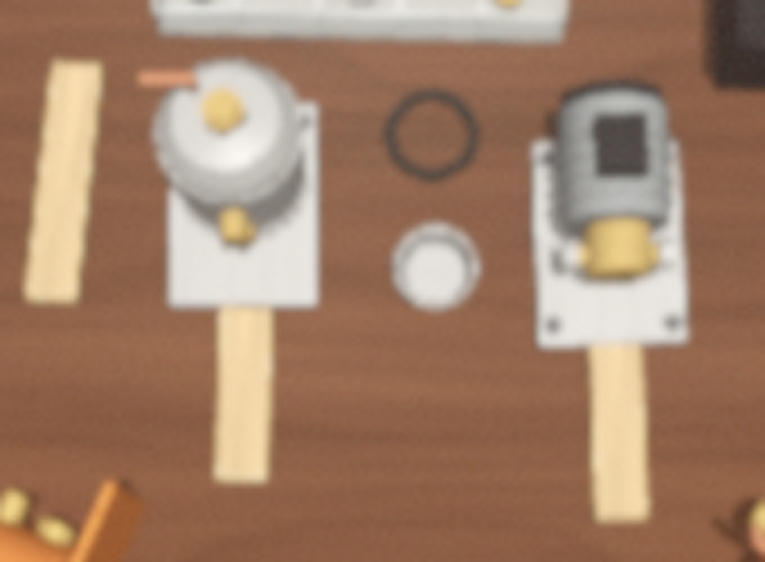

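The crop confirms it. The right-hand unit has the lying ribbed motor and brass head, and its slat is at crop (620,435). The upright boiler's slat at crop (243,395) stays. One quick check for clearance along the gripper's path.

```bash
python3 - <<'E'
from h import *;import pickle
d=pickle.load(open('pics/top.pkl','rb'))
z=d['z_map'];v,u=np.indices(z.shape);P=np.stack([(u-d['cx'])/d['fx']*z,(v-d['cy'])/d['fy']*z,z,np.ones_like(z)],-1)@d['cam_to_world'].T
P=P[z>0][:,:3]
def q(n,x0,x1,y0,y1,zz=.02):
    s=P[(P[:,0]>x0)&(P[:,0]<x1)&(P[:,1]>y0)&(P[:,1]<y1)&(P[:,2]>zz)]
    print(n,len(s),s.min(0).round(3) if len(s) else '',s.max(0).round(3) if len(s) else '')
q('orangeR',.25,.52,-.6,-.3);q('orangeR in body',.32,.54,-.39,-.16);q('orangeL',.25,.52,.05,.3)
q('boiler',.56,.8,-.09,.09);q('pump',.53,.8,-.35,-.2,.03);q('near tray body',.5,.72,.17,.40,.03);q('path',.3,.53,-.35,.5,.12)
# slat edge heights
s=P[(abs(P[:,0]-.49)<.04)&(abs(P[:,1]+.273)<.012)];print('slat z',np.median(s[:,2]))
s=P[(abs(P[:,0]-.657)<.08)&(abs(P[:,1]-.281)<.04)];print('tray z',np.median(s[:,2]))
E
```

```text
orangeR 1847 [ 0.297 -0.544  0.021] [ 0.446 -0.351  0.112]
orangeR in body 264 [ 0.36 -0.39  0.02] [ 0.483 -0.269  0.099]
orangeL 1818 [0.292 0.064 0.02 ] [0.43  0.256 0.111]
boiler 1536 [ 0.573 -0.09   0.02 ] [0.8   0.068 0.177]
pump 1160 [ 0.586 -0.35   0.03 ] [ 0.799 -0.201  0.127]
near tray body 2 [0.67  0.213 0.031] [0.702 0.216 0.032]
path 0  
slat z 0.013037336662842014
tray z 0.0061672643829639995
```

Request:
{"name": "servo_tool", "arguments": {
  "moves": [
    [[0.3,-1.5,0,-0.05],[1,-5,0,-0.15],[2,-9.5,0,-0.29],[3,-14.3,0,-0.43],[4,-19,0,-0.57],[5,-24,0,-0.71],[6,-29,0,-0.86],[7,-34,0,-1.01],[8,-39,0,-1.16],[9,-44,0,-1.31],[10,-49,0,-1.46],[11,-54,0,-1.6],[12,-59,0,-1.75],[13,-64,-1,-1.9],[14,-69,-2,-2.05],[15,-74,-4,-2.2],[16,-79,-5,-2.35],[16.5,-83,-6,-2.49],[17,-86,-7,-2.6],[17,-87.6,-7,-2.64]]
  ],
  "hand": -1
}}

```text
time: 2.1
tcp_pos: [0.4732, -0.276, 0.1663]
orientation: [-3.14, 0.003, 0.028]
force: [-0.4, 1.3, 0.4]
gripper_width: 0.0883
gripper_force: 0.0
```

Above the slat. Now a close look with the wrist camera, and how far the orange bystander juts into the gripper's path.

```bash
cat >> h.py <<'E'
from scipy.spatial.transform import Rotation as Ro
def wrist(env):
    s=env.get_state();d=env.snapshot('wrist');T=np.eye(4);T[:3,:3]=Ro.from_euler('xyz',s['orientation']).as_matrix();T[:3,3]=s['tcp_pos']
    return s,d,T@d['hand_eye']
def cloud(d,T):
    z=d['z_map'];v,u=np.indices(z.shape);P=np.stack([(u-d['cx'])/d['fx']*z,(v-d['cy'])/d['fy']*z,z,np.ones_like(z)],-1)@T.T
    return P[z>0][:,:3]
E
python3 - <<'E'
from h import *;import pickle
from workcell import env
s,d,T=wrist(env);print(s['tcp_pos'],s['orientation'])
cv2.imwrite('pics/w1.png',d['frame'][:,:,::-1])
for r in rects(d,wood(d['frame']),.012,T,800):print('wood',*r)
t=pickle.load(open('pics/top.pkl','rb'))
for n,P in(('top',cloud(t,t['cam_to_world'])),('wr',cloud(d,T))):
    for zz in(.02,.05,.065,.08):
        q=P[(P[:,0]>.3)&(P[:,0]<.5)&(P[:,1]>-.40)&(P[:,1]<-.32)&(P[:,2]>zz)]
        print(n,zz,len(q),[ (round(x,2),round(q[abs(q[:,0]-x)<.01][:,1].max(),3)) for x in np.arange(.33,.5,.02) if (abs(q[:,0]-x)<.01).any()])
E
```

```text
[ 0.4732389  -0.27603809  0.16631255] [-3.14017748e+00  3.08107285e-03  2.83317852e-02]
wood [280. 210.] [ 454.7 -272.5] [56.9 36.7] 2.6 [[425.0, -255.0], [427.0, -292.0], [484.0, -289.0], [482.0, -253.0]]
wood [288.  14.] [ 610.6 -270.4] [21. 54.] 1.7 [[599.0, -244.0], [601.0, -298.0], [622.0, -297.0], [620.0, -243.0]]
top 0.02 377 [(np.float64(0.35), np.float64(-0.39)), (np.float64(0.37), np.float64(-0.368)), (np.float64(0.39), np.float64(-0.364)), (np.float64(0.41), np.float64(-0.351)), (np.float64(0.43), np.float64(-0.36)), (np.float64(0.45), np.float64(-0.394))]
top 0.05 362 [(np.float64(0.35), np.float64(-0.39)), (np.float64(0.37), np.float64(-0.368)), (np.float64(0.39), np.float64(-0.365)), (np.float64(0.41), np.float64(-0.351)), (np.float64(0.43), np.float64(-0.36)), (np.float64(0.45), np.float64(-0.394))]
top 0.065 285 [(np.float64(0.35), np.float64(-0.393)), (np.float64(0.37), np.float64(-0.372)), (np.float64(0.39), np.float64(-0.366)), (np.float64(0.41), np.float64(-0.351)), (np.float64(0.43), np.float64(-0.379)), (np.float64(0.45), np.float64(-0.398))]
top 0.08 172 [(np.f
[... 341 characters left out ...]
.47), np.float64(-0.32)), (np.float64(0.49), np.float64(-0.32))]
wr 0.05 10800 [(np.float64(0.37), np.float64(-0.37)), (np.float64(0.41), np.float64(-0.35)), (np.float64(0.43), np.float64(-0.362)), (np.float64(0.45), np.float64(-0.392)), (np.float64(0.47), np.float64(-0.32)), (np.float64(0.49), np.float64(-0.32))]
wr 0.065 10285 [(np.float64(0.41), np.float64(-0.35)), (np.float64(0.43), np.float64(-0.383)), (np.float64(0.45), np.float64(-0.392)), (np.float64(0.47), np.float64(-0.32)), (np.float64(0.49), np.float64(-0.32))]
wr 0.08 9762 [(np.float64(0.41), np.float64(-0.396)), (np.float64(0.43), np.float64(-0.386)), (np.float64(0.47), np.float64(-0.32)), (np.float64(0.49), np.float64(-0.32))]
```

View pics/w1.png

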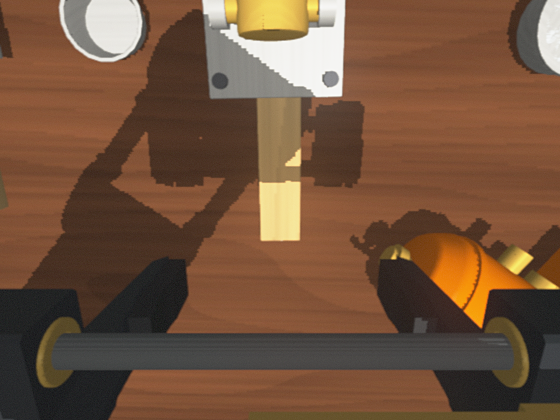

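The wrist view shows the slat from its near end at (280,240) to the plate edge at (280,97), with the pump ahead of it. The nose of the orange look-alike at (395,252) lies close to the gripper body's pull-back path, so I'll measure how high and how far it reaches.

```bash
python3 - <<'E'
from h import *
from workcell import env
s,d,T=wrist(env);print('hand_eye',d['hand_eye'].round(3).tolist())
P=cloud(d,T)
hsv=cv2.cvtColor(d['frame'],cv2.COLOR_RGB2HSV)[d['z_map']>0]
o=(hsv[:,0]<28)&(hsv[:,1]>170)&(hsv[:,2]>120)&(P[:,2]>.02)&(P[:,1]<-.33)&(P[:,0]<.5)
Q=P[o];print(len(Q),Q.min(0),Q.max(0))
for y in np.arange(-.345,-.42,-.005):
    q=Q[abs(Q[:,1]-y)<.0026]
    if len(q):print(round(y,3),len(q),'x',q[:,0].min().round(3),q[:,0].max().round(3),'z',np.percentile(q[:,2],[1,50,99]).round(3))
E
```

```text
hand_eye [[0.001, -0.953, -0.302, 0.078], [1.0, 0.001, 0.0, -0.002], [0.0, -0.302, 0.953, -0.146], [0.0, 0.0, 0.0, 1.0]]
4989 [ 0.36932793 -0.52523943  0.02183347] [ 0.4862088  -0.33329266  0.2199094 ]
-0.37 12 x 0.372 0.377 z [0.056 0.059 0.063]
-0.375 1 x 0.369 0.369 z [0.059 0.059 0.059]
-0.38 2 x 0.429 0.435 z [0.043 0.044 0.046]
-0.385 210 x 0.428 0.436 z [0.039 0.062 0.081]
-0.39 393 x 0.424 0.441 z [0.042 0.069 0.085]
-0.395 511 x 0.419 0.447 z [0.042 0.074 0.09 ]
-0.4 530 x 0.415 0.449 z [0.039 0.078 0.092]
-0.405 555 x 0.411 0.449 z [0.042 0.081 0.096]
-0.41 548 x 0.407 0.449 z [0.043 0.082 0.096]
-0.415 528 x 0.402 0.449 z [0.044 0.084 0.094]
-0.42 496 x 0.398 0.449 z [0.048 0.086 0.095]
```

The orange shell reaches y≈-0.383 and its brass tip y≈-0.351 at x≈0.41, height about 0.06–0.08. The gripper body spans ±93 mm from about z=0.066, so pulling from x=0.475 would graze it. I'll grip nearer the pump at x≈0.505, where there is room, and drift slightly to +y late in the pull.

Request:
{"name": "servo_tool", "arguments": {
  "moves": [
    [[1,0.2,-1,0],[2,0.3,-3,0],[3,0.4,-6,0.005],[3.2,0.5,-9,0.005],[3.2,0.5,-11.5,0.005],[3.2,0.5,-13,0.005],[3.2,0.5,-13.5,0.005],[3.2,0.5,-13.5,0.005]]
  ]
}}

```text
time: 3.0
tcp_pos: [0.5065, -0.2675, 0.0335]
orientation: [-3.141, 0.0, 0.04]
force: [-0.0, 0.6, 0.4]
gripper_width: 0.0881
gripper_force: 0.0
```

Request:
{"name": "servo_tool", "arguments": {
  "moves": [
    [[0,-0.35,-1.5,0],[0,-0.35,-2.6,0],[0,-0.35,-2.9,0],[0,-0.35,-2.9,0]]
  ]
}}

```text
time: 3.4
tcp_pos: [0.5057, -0.2719, 0.0039]
orientation: [-3.141, 0.001, 0.038]
force: [-0.3, -0.3, 0.5]
gripper_width: 0.0881
gripper_force: 0.0
```

```bash
python3 - <<'E'
from h import *
from workcell import env
s,d,T=wrist(env);print(s['tcp_pos'],s['force'])
cv2.imwrite('pics/w2.png',d['frame'][:,:,::-1])
m=wood(d['frame']);print([r[:4] for r in rects(d,m,.012,T,300)])
E
```

```text
[ 0.5056506  -0.271867    0.00385566] [-0.27800236 -0.30029307  0.51596305]
[(array([281., 392.]), array([ 444.9, -273.1]), array([30.3, 36. ]), 2.3), (array([284., 325.]), array([ 485.9, -271.5]), array([ 9.1, 35.8]), 2.3), (array([284.,  34.]), array([ 605.7, -267.1]), array([20.8, 66. ]), 1.3)]
```

View pics/w2.png

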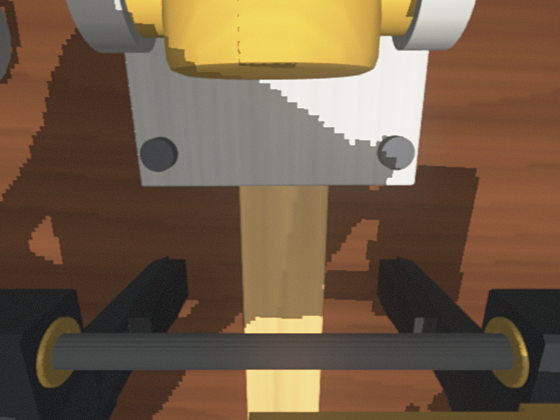

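The slat (columns 240–327) lies centred between the fingertips at (185,265) and (380,265), and the plate edge at row 185 is clear of the fingers. Closing.

Request:
{"name": "servo_tool", "arguments": {
  "moves": [
    [[0,0.1,0,0],[0,0.1,0,0],[0,0.1,0,0],[0,0.1,0,0],[0,0.1,0,0],[0,0.1,0,0],[0,0.1,0,0],[0,0.1,0,0]]
  ],
  "hand": 1,
  "squeeze": 50
}}

```text
time: 4.25
tcp_pos: [0.5064, -0.2712, 0.0048]
orientation: [3.141, -0.0, 0.038]
force: [-0.5, -1.8, 0.2]
gripper_width: 0.0353
gripper_force: 50.0
```

Request:
{"name": "servo_tool", "arguments": {
  "moves": [
    [[-0.1,0,0,0],[-0.4,0,0,0],[-0.8,0,0,0],[-1.2,0,0,0],[-1.6,0,0,0],[-2.0,0,0,0],[-2.0,0,0,0]]
  ]
}}

```text
time: 4.95
tcp_pos: [0.4856, -0.271, 0.0048]
orientation: [-3.141, 0.001, 0.039]
force: [1.1, -0.2, -1.0]
gripper_width: 0.0355
gripper_force: 50.0
```

```bash
cat > chk.py <<'E'
from h import *;import pickle,sys
from workcell import env
d=env.snapshot('top');f=d['frame']
cv2.imwrite('pics/%s.png'%sys.argv[1],cv2.resize(f[90:290,120:440,::-1],None,fx=2.5,fy=2.5,interpolation=cv2.INTER_CUBIC))
m=wood(f);m[:,420:]=0
for r in rects(d,m,.012):
    if min(r[2])<55:print('wood',*r[:4])
p=cv2.inRange(cv2.cvtColor(f,cv2.COLOR_RGB2HSV),(0,0,165),(180,40,255));k=np.zeros_like(p);k[150:212,300:350]=p[150:212,300:350]
for r in rects(d,k,.016,amin=60):print('plate',*r)
E
python3 chk.py t2; python3 - <<'E'
from h import *
from workcell import env
s,d,T=wrist(env);print(s['tcp_pos'],s['force'],s['gripper_width'])
h=cv2.cvtColor(d['frame'],cv2.COLOR_RGB2HSV);m=cv2.inRange(h,(0,0,90),(180,45,255));m[240:]=0
for r in rects(d,m,.016,T,2000):print(*r)
E
```

```text
wood [244. 218.] [509.5  -4.6] [127.5  41.8] 1.3
wood [204. 170.] [666.1 133.5] [ 42.  187.4] 87.1
plate [328. 173.] [ 661.7 -275.3] [25.3 52.3] 5.2 [[647.0, -250.0], [652.0, -302.0], [677.0, -300.0], [672.0, -248.0]]
plate [311. 179.] [ 644.7 -224.6] [116.   31.9] 8.4 [[585.0, -217.0], [590.0, -249.0], [704.0, -232.0], [700.0, -200.0]]
[ 0.48558416 -0.27098638  0.00474289] [0.61435683 0.59474461 0.14264341] 0.03509374127363389
[281.  63.] [ 573.3 -265.7] [ 43.5 106.1] 2.3 [[549.0, -214.0], [554.0, -320.0], [597.0, -318.0], [593.0, -212.0]]
```

The pump hasn't moved and the slat is coming along with the fingers. Continuing out with the +y drift.

Request:
{"name": "servo_tool", "arguments": {
  "moves": [
    [[-0.4,0.1,0,0],[-0.8,0.3,0,0],[-1.2,0.55,0,0],[-1.6,0.8,0,0],[-2.0,1.0,0,0],[-2.4,1.2,0,0],[-2.8,1.4,0,0],[-3.2,1.6,0,0],[-3.6,1.8,0,0],[-4.0,2.0,0,0],[-4.3,2.2,0,0],[-4.3,2.2,0,0],[-4.3,2.2,0,0]]
  ]
}}

```text
time: 6.35
tcp_pos: [0.4421, -0.2485, 0.0047]
orientation: [-3.14, 0.002, 0.039]
force: [-2.5, 1.0, 6.8]
gripper_width: 0.0352
gripper_force: 50.0
```

```bash
python3 - <<'E'
from h import *
from workcell import env
s,d,T=wrist(env);print(s['tcp_pos'],s['force'],s['gripper_width'])
h=cv2.cvtColor(d['frame'],cv2.COLOR_RGB2HSV);m=cv2.inRange(h,(0,0,90),(180,45,255));m[240:]=0
for r in rects(d,m,.016,T,2000):print(*r)
cv2.imwrite('pics/w3.png',d['frame'][:,:,::-1])
E
```

```text
[ 0.4421184  -0.24850234  0.00469333] [-2.53648752  1.02292372  6.84761444] 0.035227790401125586
[352.   4.] [ 551.  -266.3] [  3.  103.2] 2.3 [[547.0, -215.0], [552.0, -318.0], [555.0, -318.0], [550.0, -215.0]]
```

View pics/w3.png

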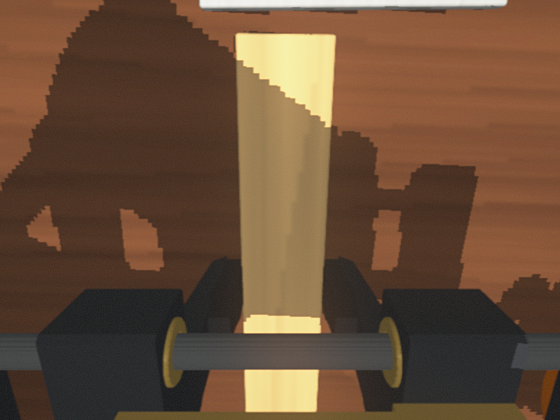

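The slat's far end (row 33) is clear of the plate edge (row 5), and the pump front is unmoved at x≈0.55. Lifting and carrying the slat around in front of the boiler.

Request:
{"name": "servo_tool", "arguments": {
  "moves": [
    [[0,0,0.5,0],[0,0,2,0],[0,0,4.5,0],[0,0,8,0],[0,0,12,0],[-0.5,0.5,16,0],[-1,3,19,0],[-1,6.5,20,0],[-1,10.5,20,0],[-1,14.5,20,0],[-1,18.5,20,0],[-1,22.5,20,0],[-1,26.5,20,0],[-1,30.5,20,0],[-1,34.5,20,0],[-1,38.5,20,0],[-1,42.5,20,0],[-0.5,46,20,0],[1,49,20,0],[3,51,20,0]]
  ]
}}

```text
time: 8.4
tcp_pos: [0.4721, 0.2628, 0.2039]
orientation: [3.141, 0.002, 0.041]
force: [-0.3, -0.5, 0.9]
gripper_width: 0.0353
gripper_force: 50.0
```

Request:
{"name": "servo_tool", "arguments": {
  "moves": [
    [[3,0.5,0,-0.003],[6.5,1,0,-0.003],[10,1.5,0,-0.003],[13.5,2,-2,-0.003],[16,2,-5,-0.003],[17.5,2,-8.5,-0.003],[17.7,2,-11,-0.003],[17.7,2,-13,-0.003],[17.7,2,-14,-0.003],[17.7,2,-14,-0.003]]
  ]
}}

```text
time: 9.4
tcp_pos: [0.6482, 0.2801, 0.0618]
orientation: [3.14, 0.005, 0.036]
force: [1.0, 0.4, -0.3]
gripper_width: 0.0351
gripper_force: 50.0
```

```bash
python3 chk.py t4; python3 -c "
from workcell import env
s=env.get_state();print(s['tcp_pos'],s['orientation'],s['force'],s['gripper_width'],s['joint_pos'])"
```

```text
wood [244. 218.] [509.5  -4.6] [127.5  41.8] 1.3
wood [327. 185.] [ 622.9 -272.9] [40.5 52.6] 1.3
wood [204. 170.] [666.1 133.5] [ 42.  187.4] 87.1
plate [328. 174.] [ 657.6 -275.1] [25.1 52. ] 7.8 [[642.0, -251.0], [649.0, -303.0], [674.0, -299.0], [666.0, -248.0]]
plate [325. 186.] [ 624.6 -265.3] [152.2 109.2] 2.3 [[546.0, -214.0], [551.0, -323.0], [703.0, -317.0], [698.0, -208.0]]
[0.64943511 0.28066441 0.06378202] [3.14075244e+00 2.29894273e-03 3.58834914e-02] [-0.40527293 -0.25775875 -0.59327786] 0.03527326643915871 [ 3.72739157e-01  4.67484741e-01  1.66930653e+00 -3.92063737e-05
  1.00724883e+00  1.90767201e+00]
```

View pics/t4.png

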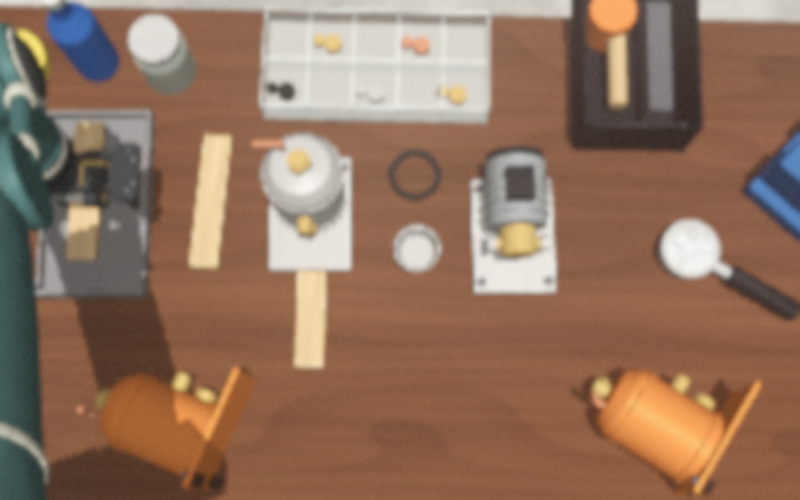

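The slat is over the tray at crop (85,190). The pump stands at crop (515,220), having shifted only 2–4 mm, and the boiler and its slat haven't moved. Lowering.

Request:
{"name": "servo_tool", "arguments": {
  "moves": [
    [[0,0,-1,0],[0,0,-2.2,0],[0,0,-3.4,0],[0,0,-4.3,0],[0,0,-4.9,0],[0,0,-5.2,0],[0,0,-5.3,0],[0,0,-5.3,0]]
  ]
}}

```text
time: 10.25
tcp_pos: [0.6505, 0.281, 0.0118]
orientation: [-3.142, -0.0, 0.036]
force: [0.4, -0.1, -1.0]
gripper_width: 0.0357
gripper_force: 50.0
```

Request:
{"name": "servo_tool", "arguments": {
  "moves": [
    [[0,0,-0.1,0],[0,0,-0.15,0],[0,0,-0.15,0]]
  ]
}}

```text
time: 10.55
tcp_pos: [0.6505, 0.281, 0.0105]
orientation: [-3.141, -0.0, 0.036]
force: [0.8, -0.8, -1.0]
gripper_width: 0.0352
gripper_force: 50.0
```

Request:
{"name": "servo_tool", "arguments": {
  "moves": [
    [[0,0,0,0],[0,0,0,0],[0,0,0,0],[0,0,0,0],[0,0,0,0]]
  ],
  "hand": -0.3
}}

```text
time: 11.05
tcp_pos: [0.6504, 0.281, 0.0102]
orientation: [-3.142, -0.0, 0.036]
force: [0.1, -0.6, 1.3]
gripper_width: 0.0571
gripper_force: 0.0
```

Request:
{"name": "servo_tool", "arguments": {
  "moves": [
    [[0,0,0.5,0],[0,0,2,0],[0,0,5,0],[0,0,9,0],[0,0,13,0],[0,0,17,0],[-3,0,20,0],[-7,0,22,0],[-11,0,22,0],[-15,0,22,0],[-15,0,22,0]]
  ]
}}

```text
time: 12.15
tcp_pos: [0.4958, 0.2807, 0.2313]
orientation: [-3.141, 0.002, 0.038]
force: [0.3, -0.1, 0.3]
gripper_width: 0.0571
gripper_force: 0.0
```

```bash
python3 chk.py t5; python3 - <<'E'
from h import *
from workcell import env
d=env.snapshot('scene');cv2.imwrite('pics/s5.png',d['frame'][:,:,::-1])
m=wood(d['frame'])
for r in rects(d,m,.017):
    if min(r[2])<45:print('scene',*r[:4])
s,d,T=wrist(env);print(s['time'],s['tcp_pos'],s['force'],s['gripper_width'])
P=cloud(d,T);q=P[(abs(P[:,0]-.657)<.09)&(abs(P[:,1]-.281)<.012)]
for x in (.58,.62,.66,.70,.74):
    a=q[abs(q[:,0]-x)<.008];print(x,len(a),np.median(a[:,2]).round(4) if len(a) else '')
E
```

```text
wood [244. 218.] [509.4  -4.3] [127.8  41.7] 2.1
wood [327. 185.] [ 622.9 -272.9] [40.5 52.6] 1.3
wood [160. 167.] [666.  281.4] [171.5  38.5] 1.4
wood [204. 170.] [666.1 133.5] [ 42.  187.4] 87.1
plate [328. 174.] [ 660.1 -276.7] [29.5 57.6] 11.0 [[640.0, -251.0], [651.0, -308.0], [680.0, -302.0], [669.0, -246.0]]
plate [325. 186.] [ 624.1 -265.6] [151.4 109.8] 1.3 [[547.0, -212.0], [550.0, -322.0], [701.0, -319.0], [699.0, -209.0]]
scene [392. 310.] [666.  279.5] [175.4  38.1] 1.6
scene [339. 288.] [668.8 131.9] [ 40.1 184.5] 86.8
scene [130. 256.] [ 825.2 -418.6] [26.2 87.8] 88.8
scene [316. 227.] [505.3  -5.8] [109.9  40.3] 1.1
12.25 [0.5001699  0.28122855 0.23186056] [0.63352342 1.16651814 0.38031371] 0.05733817849956759
0.58 424 0.0169
0.62 464 0.0168
0.66 401 0.0169
0.7 0 
0.74 0
```

View pics/s5.png

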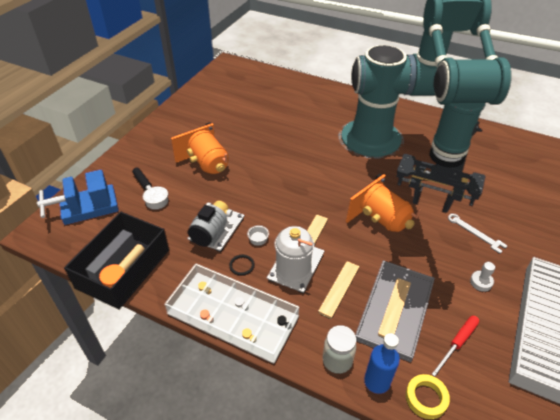

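The slat lies flat in the tray at (393,308): its top is level at 0.017 m and its centre is within 10 mm of the tray centre. The pump (about 3 mm off) stands on its feet, the boiler is still propped and the arm touches nothing. Handing in.

```bash
python3 -c "
from workcell import env
print(env.close_job())"
```

```text
the job is handed in; nothing more can be done
None
```

I drew the slat out from under the pump and laid it flat in the tray, then handed the job in; the pump stands on its own feet about 3 mm from its starting place, the boiler is still on its slat, and no verdict came back.

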